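# Strip the stuck saddle extensions off the bottle jacks

### The arm

A 6-joint arm with a two-finger parallel gripper is mounted at the origin on the work surface. World frame = base frame: x ahead of the robot, y to its left, z up, the work surface at z = 0. Lengths are in m, angles in rad, forces in N, time in s.
With the tool pointing down it reaches from about 0.325 to 0.85 m from the base axis. Payload 4.4 kg.
Tool frame: the origin (TCP) lies at the very end of the fingers, on their centre line; the grasp point (between the pads) lies 19 mm behind it; z points along the fingers, y is the direction in which the jaws open and shut (so a half turn about z gives the same grasp; the last joint's range is limited). The gripper opens to 94 mm and grips with 3 to 60 N. Pads are 16 mm wide; open, the fingers measure 119 mm over their backs; the gripper's body (75 mm by 177 mm) begins 78 mm behind the grasp point.
Start: joints at [-1.298, 0.207, 1.542, -0, 1.393, -0.15], TCP at [0.236, -0.524, 0.205] pointing down, gripper open.
Joint ranges: [-2.73, 2.73], [-0.86, 2.22], [0.23, 2.46], [-1.11, 4.25], [0.08, 2.63], [-2.82, 2.82]. Speed limits (rad/s): [2.79, 2.79, 3.14, 3.14, 3.14, 3.14].

### API

Orientations are given as a unit quaternion [x, y, z, w].
In Python, from rig import sensors, viewer, ticket gives the robot as it stands.
- The arm moves only by the tool carry_out, never from a script. Its argument "series" is a list that holds one entry, the list of rows, each a list of 7 numbers: the finger opening in cm, from 0 to 9.4, then the shift along the world's x, y, z in cm, then the turn, a rotation vector about the world's x, y, z in degrees. A call has 1 to 12 rows; each row is the pose to reach, as a shift and turn from the pose commanded when the call began; what a row does not reach only later rows make up. A row lasts 1/8 s, in which the tool goes at most 62.5 mm and 10.7 degrees, less where a joint would pass 70% of its speed; a pose out of reach is approached as far as the arm can. A call with a gripper value outside its range is refused whole. The fingers move at their own pace and stop on an object; "newtons" is the grip in N (left out, the last holds). Time passes only in rows, so rows that repeat a pose let the fingers close. It gives the time, the measured TCP pose, the force and the opening at its end, in the units of the state.
- sensors.state(): the state, without advancing time (a new reading comes with each control period).
- viewer.snapshot(name): name is "side" or "top" or "wrist"; returns a dict with "pixels" (400x640x3 uint8, red, green, blue), "depth" (400x640 float32, m along the optical axis (not along the pixel's ray), 0 where there is no reading), "K" (3x3 intrinsics, pixels), "extrinsics" (4x4, takes a point from world to camera coordinates). Camera axes: x right, y up, looking along -z (the intrinsics and any distortion apply to the point x, -y, -z); pixel columns grow to the right and rows downward; lengths in m; the calibration is good to about 2 mm. A picture is of the moment at which its call begins.
- ticket.sign_off(): hands the job in, once; it reports no verdict.
The state is a dict: "time_s": time; "joint_pos": joint angles; "qd": joint speeds; "tau": joint torques, N m; "position": TCP position; "eef_rot": TCP orientation; "ft_force": force on the tool from outside, world axes, zero at the start; "moment": the same for the moment, N m; "gripper_width": finger opening in m.
Only numpy, scipy, OpenCV 4.12 (cv2) and the standard library are available. Lean on these libraries where they do the work, as an engineer would, in place of code of your own. Each camera call takes 0.05 s, during which the arm holds its last target. There are 200 camera calls.

### The job

Strip these bottle jacks for overhaul: on every jack that still has its saddle extension stuck on the ram screw, break it loose by twisting it to and fro while you draw it up, with the jack left standing flat on the bench where it is and never lifted or tipped, and stand the extension upright, fully home, in a free pocket of the timber rack. Also lay every pump bar that is lying on the bench fully down in a free slot of the steel cradle, across both combs and about centred. Do not upset the oil bottle, the grease tin or the pipe coupling.

Things in the scene. Friction and masses are not known exactly. Their poses are not given: they have to be found in the camera images.
- jack1: red hydraulic bottle jack, 4 kg, standing loose on the bench: square foot 110 x 110 x 18, reservoir 70 across up to z 92, hexagon gland nut 57 across flats up to z 112, then an upright ram screw 21 across on its axis up to z 153; pump block on its own -x side (to 65 from the axis, 88 high). Origin: centre of the underside, z up. It may be without an extension (bare screw).
- jack2: a jack exactly like jack1
- jack3: a jack exactly like jack1
- clip1 (a point): spring clip in jack1's screw, on the axis at z 121. It grips the extension over the first 10 mm of lift with 50 to 70 N of friction, more than the jack's 39 N weight: a straight pull lifts the jack. Friction opposes the direction of rubbing, so swings of about 0.5 rad to and fro (0.7 to 0.9 N m) with 3 to 4 mm of lift each bring it up; it is loose after 12 mm, off the screw after 40.
- clip2 (a point): the same clip in this number's jack, behaving as clip1
- clip3 (a point): the same clip in this number's jack, behaving as clip1
- ext1: plain steel saddle extension: a round sleeve 44 across, 80 tall, about 0.45 kg, serrated flat top. Its bore (26 across, 40 deep, open below) is pushed over a jack's ram screw, its bore's end on the tip of the screw and its rim 1 above the gland nut. Origin: centre of the lower rim, z up. Hold it firmly (40 to 60 N) round its solid upper 40 mm. Starts on jack1. None if absent.
- ext2: an extension exactly like ext1, starting on jack2. None if absent.
- ext3: an extension exactly like ext1, starting on jack3. None if absent.
- bar1: jack pump bar lying on the bench: flat steel bar 26 wide, 18 thick and 180 long, about 0.4 kg, lying on its broad side, with a black rubber grip round one end. Origin: its centre, 9 above what it lies on; x along the bar (either end may lead; its balance point is the middle). None if absent.
- bar2: jack pump bar lying on the bench: flat steel bar 26 wide, 18 thick and 180 long, about 0.4 kg, lying on its broad side, with a black rubber grip round one end. Origin: its centre, 9 above what it lies on; x along the bar (either end may lead; its balance point is the middle). None if absent.
- bar3: jack pump bar lying on the bench: flat steel bar 26 wide, 18 thick and 180 long, about 0.4 kg, lying on its broad side, with a black rubber grip round one end. Origin: its centre, 9 above what it lies on; x along the bar (either end may lead; its balance point is the middle). None if absent.
- rack: fixed timber parts rack, 160 x 160 x 42 tall, with four round pockets 50 across and 30 deep at 80 spacing (two by two), mouths lightly chamfered. Origin: centre of its underside, z up, x and y along its sides. All pockets are empty at the start; which pocket is used does not matter.
- pocket0 (a point): centre of the floor of rack pocket 0 (12 above the bench; the mouth is 30 higher); axes as the rack's
- pocket1 (a point): centre of the floor of rack pocket 1 (12 above the bench; the mouth is 30 higher); axes as the rack's
- pocket2 (a point): centre of the floor of rack pocket 2 (12 above the bench; the mouth is 30 higher); axes as the rack's
- pocket3 (a point): centre of the floor of rack pocket 3 (12 above the bench; the mouth is 30 higher); axes as the rack's
- cradle: fixed grey sheet-steel bar cradle on a 130 x 176 x 6 base: two upright combs 10 thick, 50 either side of the middle along its x, each with three slots 34 wide, floors at z 35, teeth up to z 59. A bar lies along the cradle's x across both combs, one in each pair of slots; slot pairs are 52 apart along y; the fingers go down between the combs. Origin: centre of its underside, z up.
- slot0 (a point): where the centre of a bar lies when it is home in slot pair 0 of the cradle, 44 above the bench; axes as the cradle's, x along the bar
- slot1 (a point): where the centre of a bar lies when it is home in slot pair 1 of the cradle, 44 above the bench; axes as the cradle's, x along the bar
- slot2 (a point): where the centre of a bar lies when it is home in slot pair 2 of the cradle, 44 above the bench; axes as the cradle's, x along the bar
- oil_bottle: bystander: grey flat oil bottle, 78 x 48, 162 tall, standing on the left beside the jacks; origin centre of underside
- grease_tin: bystander: steel tin, 72 across, 60 tall, on the right beside rack and cradle; origin centre of underside
- coupling: bystander: dark pipe coupling, an upright ring 42 across, 45 tall, on the bench in front of the rack; origin centre of underside
There are look-alikes about, which are no part of the job. Leave any green, red or yellow look-alike of the ext3 alone.

How it is judged:
At the end, for the whole second after the job is handed in: Each extension stands in a pocket (rim within 8 mm of its centre, under 5 mm above its floor, tilt under 0.1 rad); each bar lies in a slot pair (25 mm along, 10 mm across, under 7 mm high, 0.12 rad); all at rest; each jack flat within 50 mm of its start (((horizontal distance between ext1 and pocket0 below 0.008 m and z of ext1 in the frame of pocket0 below 0.005 m) or (horizontal distance between ext1 and pocket1 below 0.008 m and z of ext1 in the frame of pocket1 below 0.005 m) or (horizontal distance between ext1 and pocket2 below 0.008 m and z of ext1 in the frame of pocket2 below 0.005 m) or (horizontal distance between ext1 and pocket3 below 0.008 m and z of ext1 in the frame of pocket3 below 0.005 m)) and angle between each of ext1, ext2, ext3's own z axis and vertical below 0.1 rad and linear speed of each of ext1, ext2, ext3, bar1, bar2, bar3 below 0.03 m/s and ((horizontal distance between ext2 and pocket0 below 0.008 m and z of ext2 in the frame of pocket0 below 0.005 m) or (horizontal distance between ext2 and pocket1 below 0.008 m and z of ext2 in the frame of pocket1 below 0.005 m) or (horizontal distance between ext2 and pocket2 below 0.008 m and z of ext2 in the frame of pocket2 below 0.005 m) or (horizontal distance between ext2 and pocket3 below 0.008 m and z of ext2 in the frame of pocket3 below 0.005 m)) and ((horizontal distance between ext3 and pocket0 below 0.008 m and z of ext3 in the frame of pocket0 below 0.005 m) or (horizontal distance between ext3 and pocket1 below 0.008 m and z of ext3 in the frame of pocket1 below 0.005 m) or (horizontal distance between ext3 and pocket2 below 0.008 m and z of ext3 in the frame of pocket2 below 0.005 m) or (horizontal distance between ext3 and pocket3 below 0.008 m and z of ext3 in the frame of pocket3 below 0.005 m)) and ((x of bar1 in the frame of slot0 between -0.025 and 0.025 m and y of bar1 in the frame of slot0 between -0.01 and 0.01 m and z of bar1 in the frame of slot0 below 0.007 m) or (x of bar1 in the frame of slot1 between -0.025 and 0.025 m and y of bar1 in the frame of slot1 between -0.01 and 0.01 m and z of bar1 in the frame of slot1 below 0.007 m) or (x of bar1 in the frame of slot2 between -0.025 and 0.025 m and y of bar1 in the frame of slot2 between -0.01 and 0.01 m and z of bar1 in the frame of slot2 below 0.007 m)) and angle between the x axis of each of bar1, bar2, bar3 and the x axis of cradle, either way round below 0.12 rad and ((x of bar2 in the frame of slot0 between -0.025 and 0.025 m and y of bar2 in the frame of slot0 between -0.01 and 0.01 m and z of bar2 in the frame of slot0 below 0.007 m) or (x of bar2 in the frame of slot1 between -0.025 and 0.025 m and y of bar2 in the frame of slot1 between -0.01 and 0.01 m and z of bar2 in the frame of slot1 below 0.007 m) or (x of bar2 in the frame of slot2 between -0.025 and 0.025 m and y of bar2 in the frame of slot2 between -0.01 and 0.01 m and z of bar2 in the frame of slot2 below 0.007 m)) and ((x of bar3 in the frame of slot0 between -0.025 and 0.025 m and y of bar3 in the frame of slot0 between -0.01 and 0.01 m and z of bar3 in the frame of slot0 below 0.007 m) or (x of bar3 in the frame of slot1 between -0.025 and 0.025 m and y of bar3 in the frame of slot1 between -0.01 and 0.01 m and z of bar3 in the frame of slot1 below 0.007 m) or (x of bar3 in the frame of slot2 between -0.025 and 0.025 m and y of bar3 in the frame of slot2 between -0.01 and 0.01 m and z of bar3 in the frame of slot2 below 0.007 m)) and distance of each of jack1, jack2, jack3 from where it was at the start of the episode below 0.05 m and height (world z) of each of jack1, jack2, jack3 below 0.006 m and angle between each of jack1, jack2, jack3's own z axis and vertical below 0.06 rad); the robot touches nothing.
It fails at once if a jack is lifted more than 8 mm off the bench or tipped more than 0.2 rad (height (world z) of any of jack1, jack2, jack3 above 0.008 m or angle between any of jack1, jack2, jack3's own z axis and vertical above 0.2 rad).
It fails at once if the oil bottle is tipped over or pushed more than 60 mm (distance of oil_bottle from where it was at the start of the episode above 0.06 m or angle between oil_bottle's own z axis and vertical above 0.5 rad).
It fails at once if the grease tin is tipped over or pushed more than 60 mm (distance of grease_tin from where it was at the start of the episode above 0.06 m or angle between grease_tin's own z axis and vertical above 0.5 rad).
It fails at once if the coupling is tipped over or pushed more than 60 mm (distance of coupling from where it was at the start of the episode above 0.06 m or angle between coupling's own z axis and vertical above 0.5 rad).
Of ext1, ext2, ext3 only 2 to 3 are there at a start; the rules pass over those that are not, and their reading is None.
Of bar1, bar2, bar3 only 2 to 3 are there at a start; the rules pass over those that are not, and their reading is None.
At some moment in a run one of bar1, bar2, bar3 may be knocked a few centimetres aside while the robot is not near it.
It also fails if it takes over 210 s, if anything falls off the work surface, if the arm or the gripper's body presses on something with over 40 N, if the wrist force passes 120 N, or if a joint passes its speed limit or range.

## Working session

There is one attempt and no reset: what is moved stays moved. The work goes in short steps, Python scripts to look and compute and a tool call to move; the robot and the scene stay as the last step left them, time stands still between calls to the robot, and variables do not carry over. Pictures are saved under pics/ and viewed, about 12 in all and at most 16, crops included, and the job is handed in when it is done.

Besides the shell and the picture viewer there is one more tool, called after "Emit:" as name([rows], argument=value, ...), one row to a line, values as JSON. carry_out: Moves the arm, as the interface text tells. Its arguments: {"type":"object","properties":{"series":{"type":"array","items":{"type":"array","items":{"type":"array","items":{"type":"number"}}}},"newtons":{"type":"number"}},"required":["series"]}

```bash
mkdir -p pics; cat > h.py <<'E'
import numpy as np, cv2
from rig import sensors, viewer, ticket
def snap(n, f=None):
    s=viewer.snapshot(n); np.savez(f'last_{n}.npz',**{k:np.asarray(v) for k,v in s.items()})
    if f: cv2.imwrite(f'pics/{f}.png',s['pixels'][:,:,::-1])
    return s
def load(n): return dict(np.load(f'last_{n}.npz'))
def cloud(s):
    K=s['K'];E=s['extrinsics'];d=s['depth'];v,u=np.mgrid[0:d.shape[0],0:d.shape[1]]
    x=(u-K[0,2])/K[0,0]*d; y=(v-K[1,2])/K[1,1]*d
    P=np.stack([x,-y,-d],-1)
    return (P-E[:3,3])@E[:3,:3]
def crop(s,u0,v0,u1,v1,k,f): cv2.imwrite(f'pics/{f}.png',cv2.resize(s['pixels'][v0:v1,u0:u1,::-1],None,fx=k,fy=k,interpolation=cv2.INTER_CUBIC))
E
python3 - <<'E'
from h import *
st=sensors.state(); print(st)
t=snap('top','top1'); s=snap('side','side1')
for q in (t,s): print(q['K'],q['extrinsics'],[k for k in q])
E
```

```text
{'time_s': 0.0, 'joint_pos': array([-1.29850871e+00,  2.07430422e-01,  1.54293886e+00, -1.13501079e-05,
        1.39348921e+00, -1.50491153e-01]), 'qd': array([ 0.00092291, -0.00077515,  0.00157292, -0.00123789, -0.00033376,
        0.00029692]), 'tau': array([-3.81091468e-04, -3.70882702e+01, -2.81416261e+01,  6.98283780e-02,
        3.61374056e-02, -1.73169492e-04]), 'position': array([ 0.2356926 , -0.5235943 ,  0.20429206]), 'eef_rot': array([ 9.77739501e-01,  2.09819409e-01, -7.45248148e-05, -1.13048057e-03]), 'ft_force': array([ 0.27875038, -1.0564604 ,  0.02734773]), 'moment': array([-0.04918352,  0.02809625, -0.06528993]), 'gripper_width': 0.09415315815648502}
[[501.74626555   0.         314.65847724]
 [  0.         501.74626555 197.32195123]
 [  0.           0.           1.        ]] [[-1.95429910e-03 -9.99950457e-01  9.76029488e-03  2.74869603e-02]
 [ 9.88548394e-01 -4.59079499e-04  1.50903482e-01 -5.95223503e-01]
 [-1.50891525e-01  9.94343438e-03  9.88500316e-01 -1.31192177e+00]
 [ 0.00000000e+00  0.00000000e+00  0.00000000e+00  1.00000000e+00]] ['pixels', 'depth', 'K', 'extrinsics']
[[436.10353972   0.         320.45844877]
 [  0.         436.10353972 203.90312784]
 [  0.           0.           1.        ]] [[-0.71356655 -0.70057327  0.00445642  0.44856591]
 [ 0.4191632  -0.42182314  0.80396981 -0.31782089]
 [-0.56135994  0.57555393  0.59465342 -0.99027359]
 [ 0.          0.          0.          1.        ]] ['pixels', 'depth', 'K', 'extrinsics']
```

View pics/top1.png

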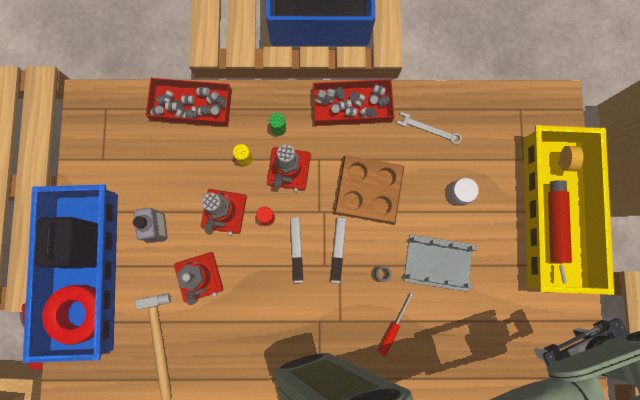

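View pics/side1.png

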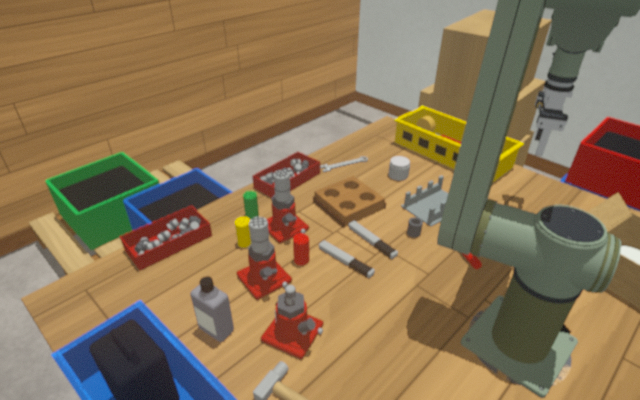

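The top view shows:
- Two jacks with extensions at (289,160) and (215,205), and a bare jack at (197,277).
- Two bars at (296,250) and (338,250).
- The rack at (369,189) and the cradle at (440,262).
- The bottle at (148,224), the tin at (465,191) and the coupling at (381,273).

Things that could be mistaken for an extension are the green sleeve (277,124), yellow sleeve (241,155) and red sleeve (265,215). I choose the plain steel ones standing on the jacks. I'll measure these now, with one close crop.

```bash
python3 - <<'E'
from h import *
t=load('top'); C=cloud(t); z=C[...,2]; ok=t['depth']>0
crop(t,130,100,350,320,2.7,'crop1')
def box(u0,v0,u1,v1,lo,hi):
    m=np.zeros(z.shape,bool); m[v0:v1,u0:u1]=1
    return m&ok&(z>lo)&(z<hi)
print('bench',np.median(z[300:320,200:240]), np.median(z[240:250,310:325]))
def mar(n,m):
    P=C[m]; r=cv2.minAreaRect((P[:,:2]*1000).astype(np.float32)); print(n,m.sum(),np.round(r[0],1),np.round(r[1],1),round(r[2],1),'z',np.round(np.percentile(P[:,2],[5,50,95])*1000,1)); return r
for n,b in dict(extA=(260,135,315,185),extB=(195,180,235,225)).items():
    m=box(*b,0.18,0.21); r=mar(n,m); c,rad=cv2.minEnclosingCircle((C[m][:,:2]*1000).astype(np.float32)); print(c,rad, C[m][:,:2].mean(0)*1000)
mar('bare',box(175,250,225,300,0.14,0.17))
for n,b in dict(barA=(285,210,307,288),barB=(325,212,350,288)).items(): mar(n,box(*b,0.01,0.04))
mar('rack',box(328,148,410,228,0.034,0.05))
mar('cradle',box(398,230,482,295,0.004,0.012)); mar('teeth',box(398,225,482,295,0.028,0.07))
mar('foot A',box(260,135,315,195,0.012,0.024)); mar('footB',box(195,180,250,240,0.012,0.024))
mar('tin',box(445,170,485,210,0.05,0.07));mar('coup',box(365,260,397,285,0.035,0.06));mar('bottle',box(125,200,170,245,0.1,0.2))
mar('redlook',box(250,200,278,228,0.05,0.12));mar('yellook',box(228,140,255,170,0.05,0.12));mar('green',box(265,110,290,137,0.05,0.12))
w=snap('wrist','wrist1')
E
```

```text
bench 0.0008283862178303345 0.0006490797590557773
extA 262 [681.8  99.2] [41.3 41.7] 1.3 z [187.8 194.1 198.1]
(682.4031982421875, 99.86039733886719) 21.99224090576172 [680.90783758  99.42791042]
extB 270 [562.3 277.7] [42.2 40.5] 46.0 z [188.5 194.4 198. ]
(562.4901733398438, 278.0308837890625) 21.90633773803711 [562.06845649 277.05028565]
bare 75 [383.7 342. ] [23.  19.2] 90.0 z [147.  153.3 156.8]
barA 641 [456.2  78. ] [179.4  27.5] 3.6 z [13.7 18.7 23.2]
barB 670 [461.8 -31.5] [ 48.2 189.1] 80.6 z [13.3 18.8 24.1]
rack 2426 [ 620.9 -122.3] [160.4 161.6] 79.8 z [37.8 42.9 47.3]
cradle 2338 [ 423. -317.] [233.5 174.1] 89.9 z [ 4.3  6.8 10.9]
teeth 554 [ 421.1 -311.1] [171.  110.6] 81.1 z [31.3 40.8 62.7]
foot A 568 [678.8 100.3] [109.5 117. ] 81.9 z [13.7 19.  23.3]
footB 585 [560.6 284.9] [123.7 116.2] 81.2 z [13.5 18.8 23.3]
tin 509 [ 611.8 -377. ] [65.9 67.6] 63.9 z [52.3 60.5 65.4]
coup 122 [ 391.2 -152.8] [39.4 39.7] 0.2 z [39.9 45.1 50. ]
bottle 651 [517.8 458.2] [78.7 49. ] 8.4 z [107.8 126.4 164.4]
redlook 237 [543.8 159.8] [42.1 41.8] 88.7 z [70.5 81.1 85.5]
yellook 243 [713.1 223.9] [41.4 43.5] 89.8 z [60.4 81.1 85.6]
green 242 [800.1 129.6] [41.  42.1] 89.8 z [59.4 80.6 85. ]
```

View pics/crop1.png

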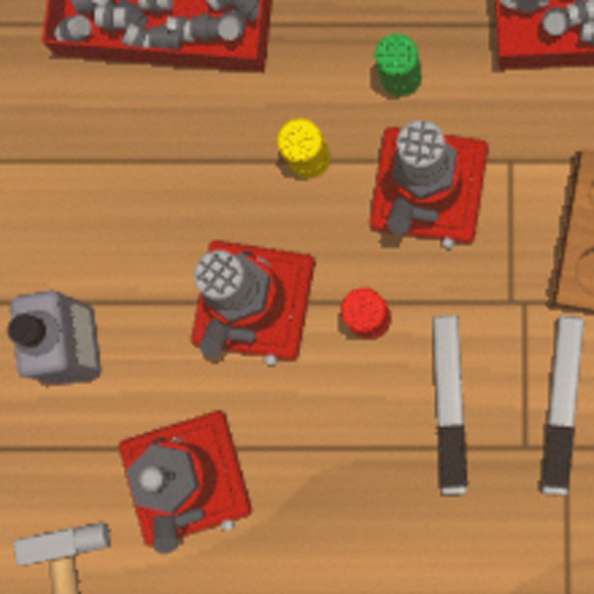

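Plain steel, cross-hatched extensions stand on the two far jacks, at crop (420,145) and (220,275). The green, yellow and red sleeves stand on the bench. The third jack has a bare screw at crop (152,478). I'll go over the cradle and rack for close measurements.

Emit:
carry_out([
  [[9.4,3,3.5,3,0,0,0],[9.4,6,7,6,0,0,0],[9.4,9,10.5,9,0,0,0],[9.4,12,14,12,0,0,0],[9.4,14,18,15,0,0,0],[9.4,15,21,16,0,0,0],[9.4,15,21,16,0,0,0],[9.4,15,21,16,0,0,0]],
], newtons=50)

```text
time_s: 1.15
position: [0.3855, -0.3146, 0.3646]
eef_rot: [0.978, 0.21, -0.001, -0.0]
ft_force: [-0.1, 0.1, -0.1]
gripper_width: 0.0939
```

```bash
python3 - <<'E'
from h import *
st=sensors.state(); print(st['time_s'],st['position'],st['ft_force'])
w=snap('wrist','wrist2'); np.savez('cradle.npz',**w)
C=cloud(w); print(C[::100,::160].round(3).tolist())
E
```

```text
1.15 [ 0.38549731 -0.31461653  0.36460441] [-0.08261226  0.10091866 -0.0562749 ]
[[[0.401, 0.203, -0.0], [0.496, -0.006, -0.001], [0.59, -0.215, -0.0], [0.685, -0.425, -0.002]], [[0.263, 0.174, 0.0], [0.364, -0.049, 0.001], [0.464, -0.272, 0.007], [0.564, -0.494, 0.002]], [[0.104, 0.142, 0.0], [0.212, -0.097, -0.001], [0.32, -0.336, 0.0], [0.43, -0.555, 0.038]], [[0.39, -0.242, 0.483], [0.372, -0.261, 0.442], [0.153, -0.411, -0.001], [0.416, -0.358, 0.442]]]
```

View pics/wrist2.png

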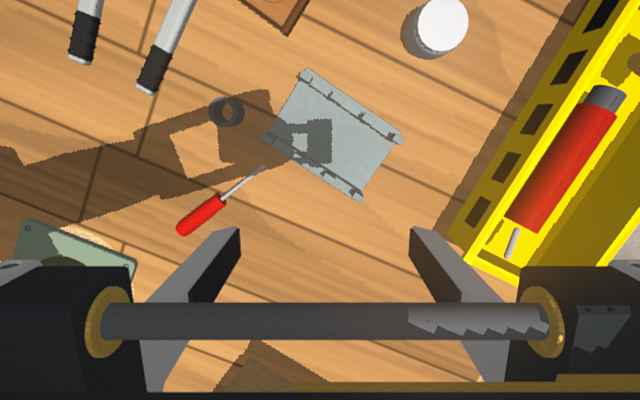

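The cradle shows empty slots at (330,135) in the wrist view, with the coupling at (226,110) and bar grips at (85,40) and (155,70). I measure it, then move on over the rack.

```bash
cat > cr.py <<'E'
from h import *
from scipy.optimize import minimize
def cradle(s,roi,x0=(0.421,-0.311,-0.155)):
    C=cloud(s); m=np.zeros(C.shape[:2],bool); u0,v0,u1,v1=roi; m[v0:v1,u0:u1]=1
    m&=s['depth']>0
    P=C[m]; r=np.hypot(P[:,0]-x0[0],P[:,1]-x0[1]); P=P[r<0.13]
    hi=P[P[:,2]>0.028]; t=hi[hi[:,2]>0.05]; base=P[(P[:,2]>0.003)&(P[:,2]<0.012)]
    out=[]
    for n,Q in (('comb',hi),('teeth',t)):
        q=cv2.minAreaRect((Q[:,:2]*1000).astype(np.float32)); out.append((n,len(Q),np.round(q[0],1),np.round(q[1],1),round(q[2],1)))
    for o in out: print(*o)
    c0=np.array(x0[:2])
    # local coords, teeth y-histogram
    a=np.deg2rad(out[0][4]); a=a-np.pi/2 if a>np.pi/4 else a
    c=np.array(out[0][2])/1000; R=np.array([[np.cos(a),np.sin(a)],[-np.sin(a),np.cos(a)]])
    L=(t[:,:2]-c)@R.T*1000; F=hi[(hi[:,2]<0.045)]; LF=(F[:,:2]-c)@R.T*1000
    print('ang',np.rad2deg(a)); print('teeth y',np.histogram(L[:,1],np.arange(-95,96,5))[0]); print('floor y',np.histogram(LF[:,1],np.arange(-95,96,5))[0])
    print('x teeth',[ (L[L[:,0]*k>0][:,0].min().round(1),L[L[:,0]*k>0][:,0].max().round(1)) for k in (-1,1)])
E
python3 - <<'E'
from cr import *
w=dict(np.load('cradle.npz')); cradle(w,(240,50,430,215))
t=load('top'); cradle(t,(390,225,485,300))
E
```

```text
comb 1926 [ 421.5 -311.3] [170.1 110.2] 81.1
teeth 774 [ 421.5 -311.4] [170.1 110. ] 81.2
ang -8.900000000000006
teeth y [ 0  1 48 52 54 25  0  0  0  0  0  0 54 54 54 40  0  0  0  0  0  0 35 57
 56 53  0  0  0  0  0  0 20 58 60 52  1  0]
floor y [ 0  0  5  5  7 57 46 46 49 49 49 23  7  6  8 34 48 50 48 51 49 50 17  6
  5  8 49 53 52 52 51 52 51  8  8  5  0  0]
x teeth [(np.float64(-55.1), np.float64(-44.6)), (np.float64(45.0), np.float64(55.1))]
comb 554 [ 421.1 -311.1] [171.  110.6] 81.1
teeth 231 [ 420.8 -310.8] [170.9 110.2] 81.3
ang -8.900000000000006
teeth y [ 0  1 15 16 16 10  0  0  0  0  0  0 14 14 18 15  0  0  0  0  0  0 10 14
 17 17  3  0  0  0  0  0  1 13 16 16  5  0]
floor y [ 0  0  0  2  3 18 14 17 14 13 13  1  0  1  4 14 14 14 16 16 15  5  0  1
  2  7 16 14 15 14 13 14  1  0  2  7  2  0]
x teeth [(np.float64(-55.3), np.float64(-45.4)), (np.float64(43.8), np.float64(55.1))]
```

Emit:
carry_out([
  [[9.4,4,3,0,0,0,0],[9.4,8,6,0,0,0,0],[9.4,12,10,0,0,0,0],[9.4,15,15,0,0,0,0],[9.4,15,20,0,0,0,0],[9.4,15,20,0,0,0,0],[9.4,15,20,0,0,0,0]],
])

```text
time_s: 2.08
position: [0.5357, -0.1156, 0.3646]
eef_rot: [0.978, 0.209, -0.001, -0.0]
ft_force: [0.8, -0.2, -0.5]
gripper_width: 0.0939
```

```bash
python3 - <<'E'
from h import *
st=sensors.state(); print(st['time_s'],st['position'],st['ft_force'])
w=snap('wrist','wrist3'); np.savez('rack.npz',**w)
t=snap('top','top2')
E
```

```text
2.075 [ 0.53569924 -0.11559216  0.36458468] [ 0.81981515 -0.22180814 -0.52820818]
```

View pics/wrist3.png

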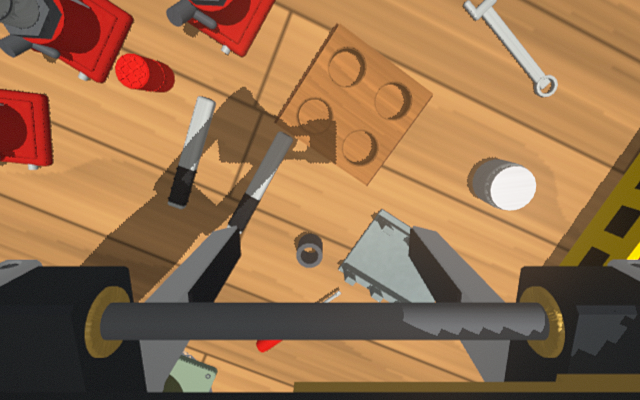

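All four rack pockets are free, at (347,67), (393,100), (313,115) and (359,147). The bars are at (190,150) and (265,180). Next I compute positions.

```bash
cat > ms.py <<'E'
from h import *
def rect(P): 
    q=cv2.minAreaRect((P[:,:2]*1000).astype(np.float32)); return np.round(q[0],1),np.round(q[1],1),round(q[2],1),len(P)
def near(s,c,r,lo,hi):
    C=cloud(s); return C[(s['depth']>0)&(np.hypot(C[...,0]-c[0],C[...,1]-c[1])<r)&(C[...,2]>lo)&(C[...,2]<hi)]
def extfit(s,c):
    P=near(s,c,0.05,0.186,0.20); return cv2.minEnclosingCircle((P[:,:2]*1000).astype(np.float32)),len(P),P[:,2].mean()
E
python3 - <<'E'
from ms import *
w=dict(np.load('rack.npz')); t=load('top')
for s in (w,t): print('rack',rect(near(s,(.621,-.122),.12,.036,.048)))
P=near(w,(.621,-.122),.12,.036,.048); c,wh,a,_=rect(P); a=np.deg2rad(a-90 if a>45 else a); c=c/1000
R=np.array([[np.cos(a),-np.sin(a)],[np.sin(a),np.cos(a)]])
for sx in(-1,1):
  for sy in(-1,1):
    g=c+R@[.04*sx,.04*sy]; 
    Q=near(w,g,.036,.036,.048); r=np.hypot(*(Q[:,:2]-g).T)
    # fit rim circle: points of top face closest per angle
    L=(Q[:,:2]-g); th=np.arctan2(L[:,1],L[:,0]); b=((th+np.pi)/(2*np.pi)*24).astype(int)
    E=np.array([L[b==k][np.argmin(np.hypot(*L[b==k].T))] for k in range(24) if (b==k).any()])
    A=np.c_[2*E,np.ones(len(E))]; s=np.linalg.lstsq(A,(E**2).sum(1),rcond=None)[0]
    print(sx,sy,(g*1000).round(1),'rimfit',((g+s[:2])*1000).round(1),len(E))
for s in (w,t):
    for b in ((.456,.078),(.462,-.0315)):
        P=near(s,b,.1,.015,.021); 
        print('bar',rect(P)); m=P[:,:2].mean(0); _,_,V=np.linalg.svd(P[:,:2]-m,full_matrices=False); print((m*1000).round(1),np.rad2deg(np.arctan2(*V[0][::-1])).round(1))
for e in ((.682,.0995),(.562,.2775)): print(extfit(t,e))
E
```

```text
rack (array([ 621.7, -122.6]), array([160.5, 160.3]), 79.9, 9270)
rack (array([ 621.2, -121.5]), array([159.5, 161.6]), 80.0, 1065)
-1 -1 [ 575.3 -155. ] rimfit [ 575.3 -154.6] 24
-1 1 [589.3 -76.2] rimfit [589.4 -76.1] 24
1 -1 [ 654.1 -169. ] rimfit [ 653.8 -168.7] 24
1 1 [668.1 -90.2] rimfit [667.8 -90.1] 24
bar (array([453.9,  89.1]), array([178.1,  81.4]), 14.0, 1921)
[460.3  76.3] -176.2
bar (array([466.4,   8.3]), array([119.8, 186.7]), 84.3, 1826)
[462.  -33.4] 171.4
bar (array([461.4,  78.4]), array([178.7,  79.5]), 23.0, 423)
[457.9  77.8] -175.9
bar (array([469.4,   3.4]), array([127.6, 187.4]), 77.8, 435)
[459.2 -32.9] 172.2
(((682.2319946289062, 99.27062225341797), 21.922693252563477), 249, np.float64(0.19382586573408953))
(((562.59375, 278.31829833984375), 21.886917114257812), 260, np.float64(0.19391490504322384))
```

View pics/top2.png

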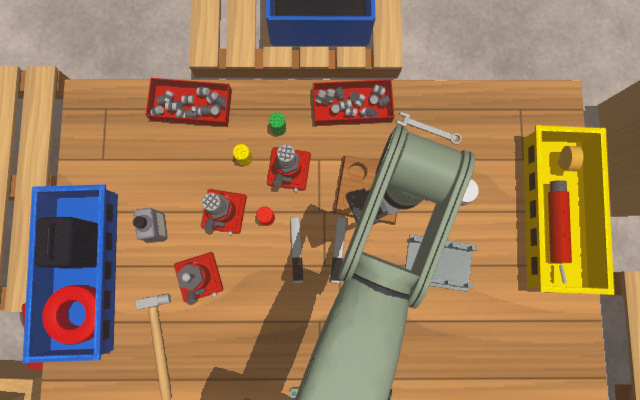

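Emit:
carry_out([
  [[9.4,1,6,0,0,0,0],[9.4,2,12,0,0,0,0],[9.4,2,15,0,0,0,0],[9.4,2,15,0,0,0,0],[9.4,2,15,0,0,0,0]],
])

```text
time_s: 2.8
position: [0.5561, 0.034, 0.3653]
eef_rot: [0.978, 0.209, -0.0, 0.0]
ft_force: [1.5, 0.2, -0.4]
gripper_width: 0.094
```

```bash
python3 - <<'E'
from ms import *
st=sensors.state(); print(st['time_s'],st['position'],st['ft_force'])
w=snap('wrist'); 
for e in ((.682,.0995),(.562,.2775)): print(extfit(w,e))
E
```

```text
2.8 [0.55607145 0.03395517 0.36528276] [ 1.47133596  0.17407499 -0.35021031]
(((683.5492553710938, 99.94871520996094), 21.92343521118164), 1802, np.float64(0.19327310494291966))
(((564.1642456054688, 278.4515075683594), 22.496538162231445), 1770, np.float64(0.193054739498756))
```

No further bar is visible; the arm hides nothing at this place that was free before. Next I grip extension A.

Emit:
carry_out([
  [[9.4,5.5,3,0,0,0,0],[9.4,11,6,-2,0,0,0],[9.4,12.7,6.6,-6,0,0,0],[9.4,12.7,6.6,-12,0,0,0],[9.4,12.7,6.6,-17,0,0,0],[9.4,12.7,6.6,-20.9,0,0,0],[9.4,12.7,6.6,-20.9,0,0,0],[9.4,12.7,6.6,-20.9,0,0,0]],
])

```text
time_s: 3.85
position: [0.6844, 0.1004, 0.1585]
eef_rot: [0.978, 0.209, 0.001, 0.0]
ft_force: [0.2, 0.5, 0.8]
gripper_width: 0.094
```

```bash
python3 - <<'E'
from h import *
st=sensors.state(); print(st['time_s'],st['position'],st['ft_force'],st['joint_pos'])
w=snap('wrist','wrist4')
E
```

```text
3.85 [0.68437635 0.10042954 0.15846579] [0.19031546 0.49505076 0.79106984] [ 2.08148427e-02  4.84213755e-01  1.27306156e+00 -1.08333415e-04
  1.38133995e+00  1.17042896e+00]
```

View pics/wrist4.png

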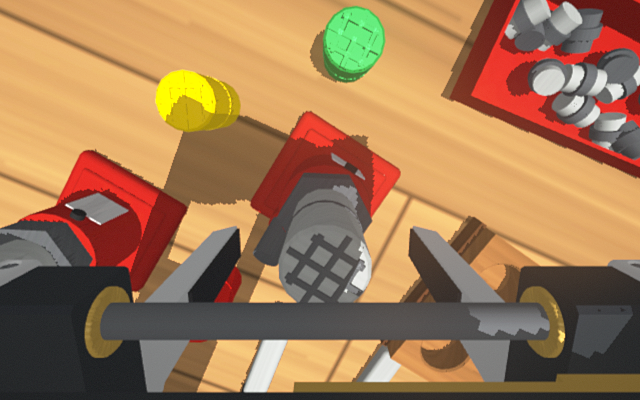

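The extension top is centred between the fingers at (325,265), so I close.

Emit:
carry_out([
  [[4,-0.1,0,-0.1,0,0,0],[4,-0.1,0,-0.1,0,0,0],[4,-0.1,0,-0.1,0,0,0],[4,-0.1,0,-0.1,0,0,0],[4,-0.1,0,-0.1,0,0,0],[4,-0.1,0,-0.1,0,0,0],[4,-0.1,0,-0.1,0,0,0]],
], newtons=55)

```text
time_s: 4.78
position: [0.6827, 0.0999, 0.1555]
eef_rot: [0.978, 0.21, 0.0, 0.001]
ft_force: [2.5, -3.5, -1.5]
gripper_width: 0.0432
```

Emit:
carry_out([
  [[4,0,0,0.03,0,0,10],[4,0,0,0.1,0,0,20],[4,0,0,0.1,0,0,10],[4,0,0,0.18,0,0,0],[4,0,0,0.26,0,0,-10],[4,0,0,0.3,0,0,-20],[4,0,0,0.3,0,0,-10],[4,0,0,0.38,0,0,0],[4,0,0,0.46,0,0,10],[4,0,0,0.5,0,0,20],[4,0,0,0.5,0,0,10],[4,0,0,0.58,0,0,0]],
])

```text
time_s: 6.28
position: [0.681, 0.1021, 0.1565]
eef_rot: [0.978, 0.207, -0.002, -0.001]
ft_force: [5.1, -0.2, -15.7]
gripper_width: 0.0431
```

```bash
cat >> ms.py <<'E'
def foot(s,c):
    P=near(s,c,.085,.010,.030); print('foot z',np.percentile(P[:,2],[10,50,90]).round(4),rect(P))
E
python3 - <<'E'
from ms import *
st=sensors.state(); print(st['time_s'],st['position'],st['ft_force'],st['moment'])
t=snap('top'); w=snap('wrist'); 
for s in (t,w): foot(s,(.683,.0997)); 
E
```

```text
6.275 [0.68095779 0.1021484  0.15647601] [  5.13655278  -0.20458585 -15.73725574] [ 0.09662981 -1.4398135   0.57850119]
foot z [0.0155 0.0212 0.0257] (array([683.6, 114.2]), array([57., 87.]), 3.7, 89)
foot z [0.0161 0.0185 0.0235] (array([682.7, 101.6]), array([109.4, 110.4]), 1.2, 5644)
```

```bash
python3 - <<'E'
from ms import *
w=load('wrist'); P=near(w,(.681,.102),.03,.17,.23); print('exttop z',np.percentile(P[:,2],[10,50,90]),len(P))
E
```

```text
exttop z [0.18504865 0.19451523 0.21544736] 10266
```

Emit:
carry_out([
  [[4,0,0,0.05,0,0,10],[4,0,0,0.1,0,0,20],[4,0,0,0.1,0,0,10],[4,0,0,0.15,0,0,0],[4,0,0,0.2,0,0,-10],[4,0,0,0.25,0,0,-20],[4,0,0,0.25,0,0,-10],[4,0,0,0.3,0,0,0],[4,0,0,0.35,0,0,10],[4,0,0,0.4,0,0,20],[4,0,0,0.4,0,0,10],[4,0,0,0.45,0,0,0]],
])

```text
time_s: 7.88
position: [0.6815, 0.1021, 0.1653]
eef_rot: [0.978, 0.207, -0.0, -0.001]
ft_force: [0.9, -0.4, -1.5]
gripper_width: 0.0432
```

```bash
python3 - <<'E'
from ms import *
st=sensors.state(); print(st['time_s'],st['position'],st['ft_force'],st['moment'])
w=snap('wrist');foot(w,(.683,.0997)); p=st['position']
P=near(w,p[:2],.03,.17,.23); print('exttop z',np.percentile(P[:,2],[10,50,90]),len(P))
E
```

```text
7.875 [0.68151684 0.10209187 0.16526034] [ 0.94676908 -0.41205743 -1.51889264] [-0.11378903 -0.14655652  0.02585461]
foot z [0.0161 0.0185 0.0235] (array([682.3, 101.8]), array([110., 110.]), 1.2, 5391)
exttop z [0.18699723 0.20307827 0.21485922] 10105
```

It has come up about 10 mm and the jack foot is still flat on the bench. One more swing, then I draw it off.

Emit:
carry_out([
  [[4,0,0,0.08,0,0,10],[4,0,0,0.15,0,0,20],[4,0,0,0.15,0,0,10],[4,0,0,0.25,0,0,0],[4,0,0,0.35,0,0,-10],[4,0,0,0.45,0,0,-10],[4,0,0,0.55,0,0,0],[4,0,0,0.7,0,0,0],[4,0,0,1.1,0,0,0],[4,0,0,1.5,0,0,0]],
])

```text
time_s: 9.18
position: [0.6819, 0.1017, 0.181]
eef_rot: [0.978, 0.21, -0.0, -0.0]
ft_force: [0.9, -0.0, -3.8]
gripper_width: 0.0432
```

Emit:
carry_out([
  [[4,0,0,0.8,0,0,0],[4,0,0,1.6,0,0,0],[4,0,0,2.6,0,0,0],[4,0,0,4,0,0,0],[4,0,0,5,0,0,0],[4,0,0,5,0,0,0]],
])

```text
time_s: 9.93
position: [0.6829, 0.1017, 0.2328]
eef_rot: [0.978, 0.21, 0.002, 0.0]
ft_force: [0.3, 0.3, -3.6]
gripper_width: 0.0432
```

```bash
python3 - <<'E'
from ms import *
st=sensors.state(); print(st['time_s'],st['position'],st['ft_force'],st['moment'])
w=snap('wrist','wrist5');foot(w,(.683,.0997)); p=st['position']
P=near(w,p[:2],.03,.2,.28); print('exttop z',np.percentile(P[:,2],[10,50,90]),len(P))
s=snap('side','side5')
E
```

```text
9.925 [0.68290793 0.10165799 0.23276603] [ 0.34748652  0.26406365 -3.55602507] [0.08567673 0.02176713 0.04081142]
foot z [0.016  0.0185 0.0235] (array([682.1, 101.7]), array([110. , 110.1]), 1.2, 3851)
exttop z [0.23705249 0.27012374 0.27224927] 9987
```

View pics/side5.png

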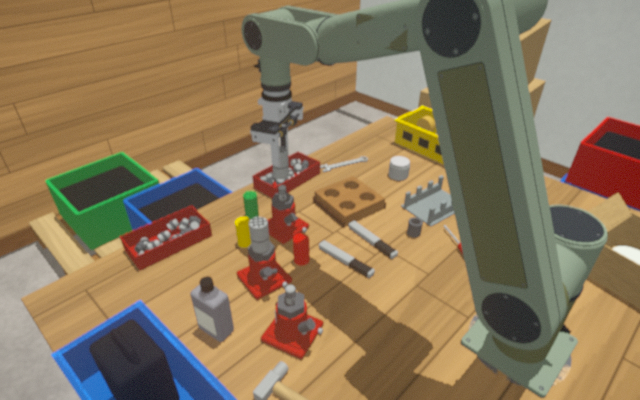

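It is off the screw. The side view shows the extension held at (280,165) with the jack standing below it. I check where the extension sits in the fingers.

```bash
python3 - <<'E'
from ms import *
w=load('wrist'); p=sensors.state()['position']; print(p)
P=near(w,p[:2],.03,.266,.276); (c,r)=cv2.minEnclosingCircle((P[:,:2]*1000).astype(np.float32)); print(c,r,rect(P))
C=cloud(w);m=(np.hypot(C[...,0]-p[0],C[...,1]-p[1])<.03)&(abs(C[...,2]-.271)<.005); v,u=np.where(m); print(u.min(),u.max(),v.min(),v.max())
E
```

```text
[0.68180792 0.10160958 0.23069376]
(690.6397705078125, 105.56566619873047) 28.023983001708984 (array([686.3, 103.6]), array([38.4, 56. ]), 24.0, 6823)
259 388 222 302
```

Emit:
carry_out([
  [[4,-0.2,-4,0,0,0,0],[4,-0.5,-9,0,0,0,0],[4,-0.8,-14,0,0,0,0],[4,-1.3,-18,0,0,0,0],[4,-1.4,-19.2,-2,0,0,0],[4,-1.4,-19.2,-6,0,0,0],[4,-1.4,-19.2,-10,0,0,0],[4,-1.4,-19.2,-12,0,0,0],[4,-1.4,-19.2,-12,0,0,0],[4,-1.4,-19.2,-12,0,0,0]],
])

```text
time_s: 11.28
position: [0.6694, -0.0903, 0.1126]
eef_rot: [0.978, 0.21, 0.002, 0.001]
ft_force: [0.1, 0.7, -4.1]
gripper_width: 0.0432
```

```bash
cat >> ms.py <<'E'
def extin(w,p):
    from scipy.optimize import least_squares
    C=cloud(w); zt=p[2]+.038
    m=(np.hypot(C[...,0]-p[0],C[...,1]-p[1])<.03)&(abs(C[...,2]-zt)<.004); m[290:]=0
    E=np.array([C[np.where(m[:,u])[0].min(),u] for u in range(290,360) if m[:,u].any()])
    f=least_squares(lambda c:np.hypot(E[:,0]-c[0],E[:,1]-c[1])-.022,p[:2],loss='soft_l1',f_scale=.001)
    print('n',len(E),'centre',(f.x*1000).round(1),'tcp',(np.array(p)*1000).round(1),'res',np.abs(f.fun).mean()*1000,'topz',np.median(C[m][:,2]))
E
python3 - <<'E'
from ms import *
w=snap('wrist','wrist6');st=sensors.state();p=st['position']; extin(w,p)
for c in ((.668,-.090),(.575,-.155),(.589,-.076)):
    P=near(w,c,.036,.008,.016); print(c,len(P),rect(P) if len(P)>5 else '')
P=near(w,(.6216,-.1224),.12,.036,.048); print(rect(P))
E
```

```text
n 70 centre [670.3 -90.1] tcp [669.8 -90.6 113.2] res 0.172212783445915 topz 0.15048967150183823
(0.668, -0.09) 604 (array([675.6, -85.4]), array([22.9, 49.7]), 31.8, 604)
(0.575, -0.155) 53 (array([ 553.3, -164.5]), array([ 3.1, 20.4]), 23.6, 53)
(0.589, -0.076) 120 (array([574.8, -87.9]), array([14.1, 11.6]), 53.6, 120)
(array([ 621.6, -122.8]), array([161. , 160.9]), 79.9, 11384)
```

View pics/wrist6.png

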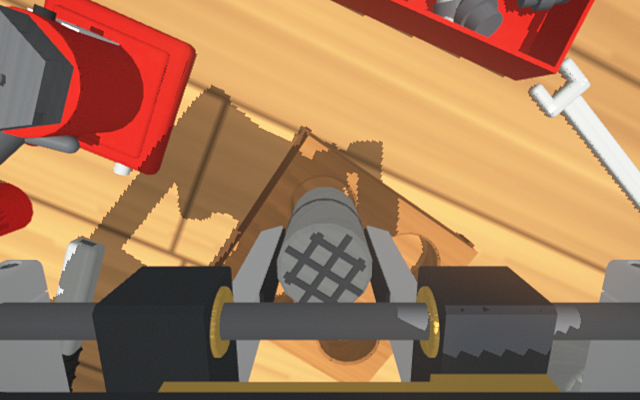

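The held extension (top at (325,265)) is above the far pocket, about 2 mm too far in x. I correct that and lower it.

Emit:
carry_out([
  [[4,-0.22,0,-1,0,0,0],[4,-0.22,0,-2.2,0,0,0],[4,-0.22,0,-3.2,0,0,0],[4,-0.22,0,-4,0,0,0],[4,-0.22,0,-4.8,0,0,0],[4,-0.22,0,-5.5,0,0,0],[4,-0.22,0,-5.8,0,0,0],[4,-0.22,0,-5.8,0,0,0]],
])

```text
time_s: 12.32
position: [0.6658, -0.0906, 0.0544]
eef_rot: [0.978, 0.21, -0.0, 0.0]
ft_force: [-4.0, 0.6, 4.7]
gripper_width: 0.0436
```

```bash
python3 - <<'E'
from ms import *
w=snap('wrist');st=sensors.state();p=st['position']; print(st['ft_force']);extin(w,p)
E
```

```text
[-4.97491119 -0.67252227  5.35727989]
n 70 centre [666.8 -90.3] tcp [665.8 -90.6  54.4] res 0.17394916690396903 topz 0.09239500124642165
```

Home: the top is at 92.4 mm. I release and go to the second extension.

Emit:
carry_out([
  [[7,0,0,0,0,0,0],[7,0,0,0,0,0,0],[7,0,0,0,0,0,0],[7,0,0,2,0,0,0],[7,0,0,7,0,0,0],[7,0,0,13,0,0,0],[9.4,0,0,19,0,0,0],[9.4,0,3,24,0,0,0],[9.4,-2,9,26,0,0,0],[9.4,-5,15,26,0,0,0],[9.4,-8,20,26,0,0,0],[9.4,-11,24,26,0,0,0]],
])

```text
time_s: 13.88
position: [0.5547, 0.1517, 0.3147]
eef_rot: [0.978, 0.21, 0.001, -0.0]
ft_force: [0.3, -0.2, 0.3]
gripper_width: 0.094
```

Emit:
carry_out([
  [[9.4,-2,3,3,0,0,0],[9.4,-5,5,4,0,0,0],[9.4,-7,7,5,0,0,0],[9.4,-7,7,5,0,0,0],[9.4,-7,7,5,0,0,0]],
])

```text
time_s: 14.5
position: [0.4861, 0.2192, 0.3633]
eef_rot: [0.978, 0.21, 0.001, 0.0]
ft_force: [-0.2, 0.5, -1.2]
gripper_width: 0.0939
```

```bash
python3 - <<'E'
from ms import *
st=sensors.state();p=st['position']; print(st['time_s'],p)
w=snap('wrist'); t=snap('top'); 
print(extfit(w,(.564,.278)),extfit(t,(.564,.278)))
P=near(t,(.668,-.090),.04,.06,.12); print('placed',rect(P),np.median(P[:,2]))
print('bars'); 
for b in ((.456,.078),(.462,-.0315)):
    P=near(t,b,.1,.015,.021); print(len(P),P[:,:2].mean(0))
E
```

```text
14.5 [0.48607632 0.21921881 0.36330891]
(((563.9400024414062, 278.5846862792969), 21.886560440063477), 1615, np.float64(0.1933485819235484)) (((0.0, 0.0), 0.0), 0, np.float64(nan))
placed (array([664.3, -90.1]), array([42.2, 42.9]), 2.6, 246) 0.09272125157147407
bars
424 [0.45816753 0.07756154]
485 [ 0.45761743 -0.03417952]ms.py:7: RuntimeWarning: Mean of empty slice.
  P=near(s,c,0.05,0.186,0.20); return cv2.minEnclosingCircle((P[:,:2]*1000).astype(np.float32)),len(P),P[:,2].mean()
  ret = ret.dtype.type(ret / rcount)
```

The first extension stands home, 92.7 mm high at the top. Now the second.

Emit:
carry_out([
  [[9.4,4,3,0,0,0,0],[9.4,7.7,5.9,-3,0,0,0],[9.4,7.7,5.9,-7,0,0,0],[9.4,7.7,5.9,-13,0,0,0],[9.4,7.7,5.9,-18,0,0,0],[9.4,7.7,5.9,-20.7,0,0,0],[9.4,7.7,5.9,-20.7,0,0,0],[9.4,7.7,5.9,-20.7,0,0,0]],
])

```text
time_s: 15.6
position: [0.564, 0.2784, 0.1569]
eef_rot: [0.978, 0.209, 0.001, -0.0]
ft_force: [-0.6, -0.3, 0.0]
gripper_width: 0.0939
```

```bash
python3 - <<'E'
from ms import *
st=sensors.state();p=st['position']; print(st['time_s'],p,st['ft_force'],st['joint_pos'])
w=snap('wrist'); extin(w,p); foot(w,(.5625,.2785))
E
```

```text
15.6 [0.56404227 0.27839345 0.15692366] [-0.55652657 -0.31241168  0.02748598] [ 3.21037992e-01  3.58102517e-01  1.45251937e+00 -4.40157631e-05
  1.32908037e+00  1.46992854e+00]
n 70 centre [563.9 278.6] tcp [564.  278.4 156.9] res 0.2823943777776612 topz 0.19343916193919333
foot z [0.0161 0.0186 0.0235] (array([563.9, 278.1]), array([110.3, 110. ]), 81.3, 5570)
```

Aligned to within 0.3 mm. I close and twist.

Emit:
carry_out([
  [[4,0,0,-0.1,0,0,0],[4,0,0,-0.1,0,0,0],[4,0,0,-0.1,0,0,0],[4,0,0,-0.1,0,0,0],[4,0,0,-0.1,0,0,0],[4,0,0,-0.1,0,0,0],[4,0,0,-0.1,0,0,0]],
], newtons=55)

```text
time_s: 16.52
position: [0.5628, 0.2784, 0.1547]
eef_rot: [0.978, 0.21, -0.0, 0.0]
ft_force: [0.2, -0.9, 0.1]
gripper_width: 0.0435
```

Emit:
carry_out([
  [[4,0,0,0.03,0,0,10],[4,0,0,0.1,0,0,20],[4,0,0,0.1,0,0,10],[4,0,0,0.18,0,0,0],[4,0,0,0.26,0,0,-10],[4,0,0,0.3,0,0,-20],[4,0,0,0.3,0,0,-10],[4,0,0,0.38,0,0,0],[4,0,0,0.46,0,0,10],[4,0,0,0.5,0,0,20],[4,0,0,0.5,0,0,10],[4,0,0,0.58,0,0,0]],
])

```text
time_s: 18.02
position: [0.5624, 0.2783, 0.1567]
eef_rot: [0.978, 0.208, -0.001, 0.0]
ft_force: [6.2, 0.8, -15.8]
gripper_width: 0.0433
```

```bash
python3 - <<'E'
from ms import *
st=sensors.state();p=st['position']; print(st['time_s'],p,st['ft_force'],st['moment'])
w=snap('wrist'); extin(w,p); foot(w,(.5625,.2785))
E
```

```text
18.025 [0.56244991 0.27828672 0.15674223] [  6.1886182    0.81818082 -15.82044594] [ 0.22936884 -1.31939573  0.80309442]
n 70 centre [563.8 278.6] tcp [562.4 278.3 156.7] res 0.17673730633798812 topz 0.19536379420546032
foot z [0.0161 0.0185 0.0235] (array([563.9, 278.1]), array([110.1, 109.6]), 81.1, 5565)
```

Same behaviour as the first, with the foot flat. I carry on the same way.

Emit:
carry_out([
  [[4,0,0,0.05,0,0,10],[4,0,0,0.1,0,0,20],[4,0,0,0.1,0,0,10],[4,0,0,0.15,0,0,0],[4,0,0,0.2,0,0,-10],[4,0,0,0.25,0,0,-20],[4,0,0,0.25,0,0,-10],[4,0,0,0.3,0,0,0],[4,0,0,0.35,0,0,10],[4,0,0,0.4,0,0,20],[4,0,0,0.4,0,0,10],[4,0,0,0.45,0,0,0]],
])

```text
time_s: 19.58
position: [0.5624, 0.2783, 0.1643]
eef_rot: [0.978, 0.207, -0.001, 0.0]
ft_force: [0.7, -1.5, -2.6]
gripper_width: 0.0433
```

```bash
python3 - <<'E'
from ms import *
st=sensors.state();p=st['position']; print(st['time_s'],p,st['ft_force'],st['moment'])
w=snap('wrist'); extin(w,p); foot(w,(.5625,.2785))
E
```

```text
19.575 [0.56236902 0.27831326 0.16434389] [ 0.66327058 -1.47698549 -2.5986928 ] [-0.09597271 -0.04724197  0.00053365]
n 70 centre [563.7 278.7] tcp [562.4 278.3 164.3] res 0.21050932556186752 topz 0.2029905536058202
foot z [0.0161 0.0186 0.0235] (array([563.5, 277.8]), array([110. , 109.9]), 79.5, 5342)
```

Emit:
carry_out([
  [[4,0,0,0.08,0,0,10],[4,0,0,0.15,0,0,20],[4,0,0,0.15,0,0,10],[4,0,0,0.25,0,0,0],[4,0,0,0.35,0,0,-10],[4,0,0,0.45,0,0,-10],[4,0,0,0.55,0,0,0],[4,0,0,0.7,0,0,0],[4,0,0,1.1,0,0,0],[4,0,0,1.5,0,0,0]],
])

```text
time_s: 20.88
position: [0.5627, 0.2786, 0.1802]
eef_rot: [0.978, 0.21, -0.0, -0.0]
ft_force: [0.3, -0.6, -4.8]
gripper_width: 0.0433
```

Emit:
carry_out([
  [[4,0,0,0.8,0,0,0],[4,0,0,1.6,0,0,0],[4,0,0,2.6,0,0,0],[4,0,0,4,0,0,0],[4,0,0,5,0,0,0],[4,0,0,6,0,0,0],[4,0,0,6,0,0,0]],
])

```text
time_s: 21.75
position: [0.5635, 0.2789, 0.2415]
eef_rot: [0.978, 0.21, 0.001, -0.0]
ft_force: [-0.2, 0.8, -4.5]
gripper_width: 0.0432
```

```bash
python3 - <<'E'
from ms import *
st=sensors.state();p=st['position']; print(st['time_s'],p,st['ft_force'])
w=snap('wrist'); extin(w,p); foot(w,(.5625,.2785))
E
```

```text
21.75 [0.56346734 0.27888284 0.24153148] [-0.1901866   0.7849863  -4.54909532]
n 70 centre [564.7 279.2] tcp [563.5 278.9 241.5] res 0.1626165374971921 topz 0.28019770670099214
foot z [0.0159 0.0186 0.0235] (array([563.7, 277.5]), array([109.9, 109.3]), 79.5, 3620)
```

Emit:
carry_out([
  [[4,0.1,-4,0,0,0,0],[4,0.2,-9,0,0,0,0],[4,0.4,-15,0,0,0,0],[4,0.5,-21,0,0,0,0],[4,0.6,-27,0,0,0,0],[4,0.8,-33,0,0,0,0],[4,0.9,-38,0,0,0,0],[4,1,-42,-2,0,0,0],[4,1,-43.4,-6,0,0,0],[4,1,-43.4,-10,0,0,0],[4,1,-43.4,-12.8,0,0,0],[4,1,-43.4,-12.8,0,0,0]],
])

```text
time_s: 23.3
position: [0.5694, -0.1541, 0.1082]
eef_rot: [0.978, 0.21, -0.004, -0.003]
ft_force: [-0.4, 0.1, -4.9]
gripper_width: 0.0434
```

Emit:
carry_out([
  [[4,0,0,0,0,0,0],[4,0,0,0,0,0,0]],
])

```text
time_s: 23.55
position: [0.5743, -0.1559, 0.1143]
eef_rot: [0.978, 0.21, 0.002, 0.001]
ft_force: [0.6, 0.2, -5.5]
gripper_width: 0.0433
```

```bash
python3 - <<'E'
from ms import *
st=sensors.state();p=st['position']; print(st['time_s'],p,st['ft_force'])
w=snap('wrist'); extin(w,p); 
P=near(w,(.6216,-.1224),.12,.036,.048); print(rect(P))
E
```

```text
23.55 [ 0.57434408 -0.15593926  0.11430316] [ 0.61341453  0.1958187  -5.46568105]
n 70 centre [ 575.5 -155.6] tcp [ 574.3 -155.9  114.3] res 0.16332147205569175 topz 0.1529485844605429
(array([ 622. , -122.1]), array([160.5, 160.7]), 79.8, 29978)
```

Emit:
carry_out([
  [[4,0,0.06,-1,0,0,0],[4,0,0.06,-2,0,0,0],[4,0,0.06,-3,0,0,0],[4,0,0.06,-4,0,0,0],[4,0,0.06,-5,0,0,0],[4,0,0.06,-5.7,0,0,0],[4,0,0.06,-6,0,0,0],[4,0,0.06,-6,0,0,0]],
])

```text
time_s: 24.6
position: [0.5725, -0.1548, 0.0536]
eef_rot: [0.978, 0.21, -0.0, -0.0]
ft_force: [-5.6, 1.3, 5.1]
gripper_width: 0.0435
```

```bash
python3 - <<'E'
from ms import *
st=sensors.state();p=st['position']; print(st['time_s'],p,st['ft_force'])
w=snap('wrist'); extin(w,p)
E
```

```text
24.6 [ 0.57253653 -0.15484973  0.05361667] [-5.63755462  1.34348477  5.11400754]
n 70 centre [ 573.9 -154.5] tcp [ 572.5 -154.8   53.6] res 0.15279807985739785 topz 0.09239075103569457
```

Home again, with the top at 92.4 mm. I release, rise and turn toward the bars.

Emit:
carry_out([
  [[7,0,0,0,0,0,0],[7,0,0,0,0,0,0],[7,0,0,0,0,0,0],[7,0,0,2,0,0,0],[7,0,0,7,0,0,0],[7,0,0,13,0,0,0],[9.4,-2,2,19,0,0,0],[9.4,-6,5,23,0,0,-10],[9.4,-10,9,25,0,0,-20],[9.4,-15,13,25,0,0,-30],[9.4,-19,17,25,0,0,-30],[9.4,-20,18,25,0,0,-30]],
])

```text
time_s: 26.15
position: [0.3711, 0.0268, 0.3037]
eef_rot: [0.999, -0.049, 0.002, 0.0]
ft_force: [0.1, -0.8, -0.1]
gripper_width: 0.0941
```

Emit:
carry_out([
  [[7,0,0,0,0,0,0],[7,0,0,0,0,0,0]],
])

```text
time_s: 26.4
position: [0.3738, 0.0245, 0.3025]
eef_rot: [0.999, -0.051, 0.0, 0.0]
ft_force: [0.3, 0.3, -0.3]
gripper_width: 0.0776
```

```bash
cat >> ms.py <<'E'
def bars(s,cs,r=.1,lo=.0145,hi=.0215):
    C=cloud(s); m=((s['depth']>0)&(C[...,2]>lo)&(C[...,2]<hi)).astype(np.uint8)
    n,l=cv2.connectedComponents(m)
    for k in range(1,n):
        P=C[l==k]
        if len(P)<200: continue
        q=rect(P)
        if 150<max(q[1])<195 and min(q[1])<36: print('BAR',q)
        elif len(P)>800: print('  other',q)
E
python3 - <<'E'
from ms import *
st=sensors.state();p=st['position']; print(st['time_s'],p,st['eef_rot'])
w=snap('wrist','wrist7'); bars(w,0)
t=snap('top')
for c in ((.668,-.090),(.575,-.155)):
    P=near(t,c,.04,.06,.12); print('placed',rect(P),np.median(P[:,2]))
bars(t,0)
E
```

```text
26.4 [0.37375158 0.0244671  0.30251943] [ 9.98709230e-01 -5.07894403e-02  4.97450969e-04  2.41472077e-04]
  other (array([553., 252.]), array([ 70.1, 112.1]), 69.0, 1515)
BAR (array([ 542.2, -107.7]), array([171.1,   2.9]), 79.9, 224)
BAR (array([456. , -36.9]), array([ 27.3, 178.9]), 83.6, 2786)
BAR (array([456.7,  77. ]), array([179.4,  27.4]), 3.0, 2740)
  other (array([381.3, 336.1]), array([115.9, 101.5]), 17.7, 1656)
BAR (array([ 270. , -190.4]), array([ 13.7, 158.2]), 55.6, 450)
placed (array([665.3, -90. ]), array([42.5, 42.7]), 69.8, 247) 0.0929330444741471
placed (array([ 571.6, -154. ]), array([42.8, 42.2]), 74.1, 247) 0.09247816214012908
```

View pics/wrist7.png

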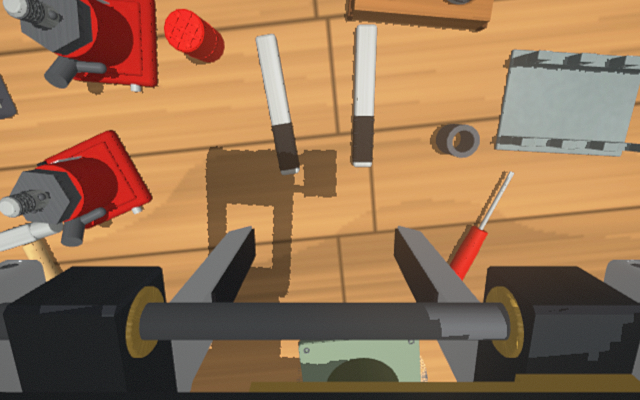

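The bars are at (278,100) and (365,95) in the wrist view: A at (456.7, 77.0) at 3°, and B at (456.0, −36.9) at −6.4°. Both extensions stand home. I take bar B first.

Emit:
carry_out([
  [[7,4,-3,-3,0,0,-0.6],[7,8,-6,-8,0,0,-0.6],[7,8.2,-6.1,-13,0,0,-0.6],[7,8.2,-6.1,-18,0,0,-0.6],[7,8.2,-6.1,-23,0,0,-0.6],[7,8.2,-6.1,-25,0,0,-0.6],[7,8.2,-6.1,-25,0,0,-0.6],[7,8.2,-6.1,-25,0,0,-0.6]],
])

```text
time_s: 27.5
position: [0.4559, -0.0365, 0.0527]
eef_rot: [0.998, -0.056, 0.001, 0.0]
ft_force: [0.2, -0.3, 0.1]
gripper_width: 0.0698
```

```bash
python3 - <<'E'
from ms import *
st=sensors.state();p=st['position']; print(st['time_s'],p,st['eef_rot'])
w=snap('wrist','wrist8'); bars(w,0); t=snap('top'); bars(t,0)
E
```

```text
27.5 [ 0.45591197 -0.03650067  0.05271005] [ 9.98432923e-01 -5.59577831e-02  6.31770439e-04  1.59469283e-04]
BAR (array([ 542.3, -107.8]), array([172.2,   2.5]), 79.9, 534)
  other (array([471.9, -38. ]), array([ 27.8, 149.4]), 84.4, 8814)
  other (array([478.6,  78.1]), array([136.9,  26.6]), 3.7, 6954)
BAR (array([456.1,  77.6]), array([178.9,  26.9]), 3.6, 474)
```

View pics/wrist8.png

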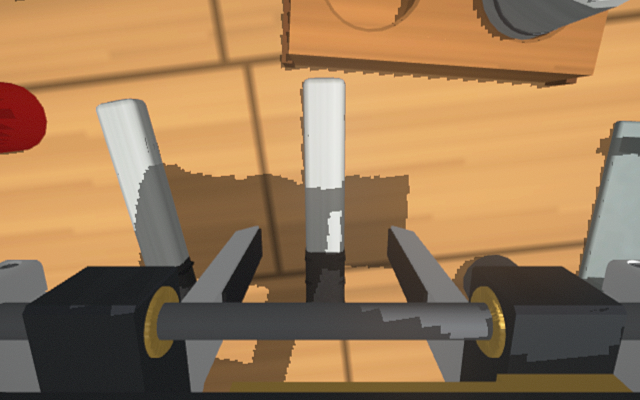

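Bar B lies centred between the fingers at (325,190). I lower and close on it.

Emit:
carry_out([
  [[7,0,0,-2,0,0,0],[7,0,0,-4,0,0,0],[7,0,0,-4.7,0,0,0],[7,0,0,-4.7,0,0,0],[7,0,0,-4.7,0,0,0],[2,0,0,-4.7,0,0,0],[2,0,0,-4.7,0,0,0],[2,0,0,-4.7,0,0,0],[2,0,0,-4.7,0,0,0],[2,0,0,-4.7,0,0,0],[2,0,0,-4.7,0,0,0]],
])

```text
time_s: 28.98
position: [0.4547, -0.0359, 0.005]
eef_rot: [0.998, -0.056, -0.0, 0.0]
ft_force: [-0.9, -1.3, -0.2]
gripper_width: 0.0254
```

Emit:
carry_out([
  [[2,0,0,2,0,0,0],[2,0,0,6,0,0,0],[2,0,0,10,0,0,0],[2,0,0,12,0,0,0],[2,0,0,12,0,0,0]],
])

```text
time_s: 29.6
position: [0.4556, -0.0359, 0.126]
eef_rot: [0.998, -0.056, 0.001, 0.0]
ft_force: [0.2, 0.8, -3.9]
gripper_width: 0.0254
```

```bash
python3 - <<'E'
from ms import *
st=sensors.state();p=st['position']; print(st['time_s'],p,st['eef_rot'],st['ft_force'],st['gripper_width'])
w=snap('wrist'); C=cloud(w); z0=p[2]
for lo,hi in ((.03,.25),):
    m=(w['depth']>0)&(C[...,2]>z0-.02)&(C[...,2]<z0+.035); m[285:]=0; m[:,:285]=0; m[:,365:]=0
    P=C[m]; print(rect(P),np.percentile(P[:,2],[5,50,95])-z0); print('far end', P[P[:,0]>P[:,0].max()-.01].mean(0))
E
```

```text
29.6 [ 0.45556425 -0.03589974  0.12596344] [ 9.98450522e-01 -5.56288287e-02  1.39588306e-03  1.99949616e-04] [ 0.24124109  0.80919985 -3.9078463 ] 0.025437889849644256
(array([491.4, -39.8]), array([ 42.1, 113.4]), 83.6, 12218) [0.01045526 0.01291237 0.01571694]
far end [ 0.54260513 -0.04448369  0.13842164]
```

The bar is held level and central. I go over the outer slot.

Emit:
carry_out([
  [[2,-0.5,-5,0,0,0,0],[2,-1.2,-10,0,0,0,0],[2,-2,-16,0,0,0,-1],[2,-3,-22,0,0,0,-2],[2,-4,-28,0,0,0,-2.5],[2,-4.2,-32.7,0,0,0,-2.5],[2,-4.2,-32.7,-2,0,0,-2.5],[2,-4.2,-32.7,-2.5,0,0,-2.5],[2,-4.2,-32.7,-2.5,0,0,-2.5],[2,-4.2,-32.7,-2.5,0,0,-2.5]],
])

```text
time_s: 30.9
position: [0.413, -0.3622, 0.1001]
eef_rot: [0.997, -0.077, 0.0, -0.0]
ft_force: [-0.1, -0.2, -4.2]
gripper_width: 0.0253
```

```bash
python3 - <<'E'
from ms import *
st=sensors.state();p=st['position']; print(st['time_s'],p,st['eef_rot'],st['ft_force'],2*np.rad2deg(np.arctan2(st['eef_rot'][1],st['eef_rot'][0])))
w=snap('wrist','wrist9'); C=cloud(w); z0=p[2]
m=(w['depth']>0)&(C[...,2]>z0+.005)&(C[...,2]<z0+.02); m[285:]=0; m[:,285:]&=True; m[:,:285]=0; m[:,365:]=0
P=C[m]; print('bar',rect(P)); 
c=np.array([.4215,-.3113]);a=np.deg2rad(-8.9);R=np.array([[np.cos(a),np.sin(a)],[-np.sin(a),np.cos(a)]])
print('TCP in cradle',R@(p[:2]-c)*1000,'bar pts y',((P[:,:2]-c)@R.T*1000)[:,1].min(),((P[:,:2]-c)@R.T*1000)[:,1].max())
Q=C[(w['depth']>0)&(C[...,2]>.05)&(C[...,2]<.062)]; L=(Q[:,:2]-c)@R.T*1000; L=L[(abs(L[:,0])<60)&(abs(L[:,1])<92)]
far=L[L[:,0]>40]; print('far teeth y',np.histogram(far[:,1],np.arange(-92,93,4))[0],'x',far[:,0].min(),far[:,0].max())
E
```

```text
30.9 [ 0.4130175  -0.36216743  0.10011595] [ 9.97042394e-01 -7.68535165e-02  2.50034250e-05 -1.09674408e-05] [-0.12986176 -0.16660857 -4.24259984] -8.815456868769118
bar (array([ 448.4, -368.1]), array([ 42. , 113.7]), 80.0, 11689)
TCP in cradle [ -0.51064979 -51.56731282] bar pts y -72.44885369401537 -30.429568684423764
far teeth y [  0  13 103 107 110  98   0   0   0   0   0   0   0   0  53 113 103 103
  81   0   0   0   0   0   0   0   0 127 105  97  99  74   0   0   0   0
   0   0   0   0 178 101 101 102  20   0] x 45.05991605276935 55.23226836857296
```

View pics/wrist9.png

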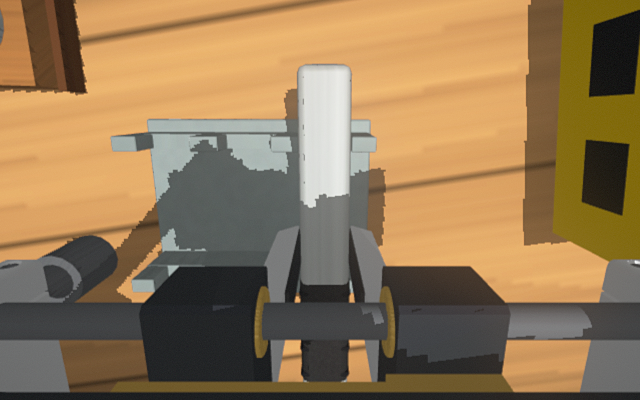

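The bar (325,170) is over the outer slot pair, within 0.5 mm and 0.1°. I lower it.

Emit:
carry_out([
  [[2,0,0,-1.5,0,0,0],[2,0,0,-3,0,0,0],[2,0,0,-4.2,0,0,0],[2,0,0,-5.2,0,0,0],[2,0,0,-5.8,0,0,0],[2,0,0,-6,0,0,0],[2,0,0,-6,0,0,0],[2,0,0,-6,0,0,0]],
])

```text
time_s: 31.95
position: [0.4131, -0.3633, 0.0404]
eef_rot: [0.997, -0.077, 0.001, 0.0]
ft_force: [0.5, -0.4, -3.8]
gripper_width: 0.0255
```

Emit:
carry_out([
  [[2,0,0,-0.1,0,0,0],[2,0,0,-0.15,0,0,0],[4,0,0,-0.1,0,0,0],[4,0,0,-0.1,0,0,0],[4,0,0,0,0,0,0],[4,0,0,2,0,0,0],[4,0,0,6,0,0,0],[4,0,0,12,0,0,0],[7,0,3,18,0,0,0],[7,0,8,22,0,0,0],[7,0,14,24,0,0,0],[7,0,19,24,0,0,0]],
])

```text
time_s: 33.45
position: [0.4137, -0.172, 0.2827]
eef_rot: [0.997, -0.078, 0.003, 0.001]
ft_force: [0.3, 0.6, -0.2]
gripper_width: 0.0698
```

Emit:
carry_out([
  [[7,-2,5,0,0,0,5],[7,-4,10,0,0,0,12],[7,-4,15,0,0,0,12],[7,-4,20,0,0,0,12],[7,-4,21,0,0,0,12],[7,-4,21,0,0,0,12],[7,-4,21,0,0,0,12]],
])

```text
time_s: 34.33
position: [0.3729, 0.0361, 0.28]
eef_rot: [1.0, 0.026, -0.0, 0.0]
ft_force: [-0.7, -0.7, -0.1]
gripper_width: 0.0701
```

```bash
python3 - <<'E'
from ms import *
st=sensors.state();p=st['position']; print(st['time_s'],p,2*np.rad2deg(np.arctan2(st['eef_rot'][1],st['eef_rot'][0])))
w=snap('wrist','wrist10'); bars(w,0)
t=snap('top','top10'); bars(t,0)
c=np.array([.4215,-.3113]);a=np.deg2rad(-8.9);R=np.array([[np.cos(a),np.sin(a)],[-np.sin(a),np.cos(a)]])
C=cloud(t); P=C[(t['depth']>0)]; L=(P[:,:2]-c)@R.T*1000; k=(abs(L[:,1]+52)<16)&(abs(L[:,0])<110)&(P[:,2]>.042); L=L[k]
print('slot- bar x',L[:,0].min(),L[:,0].max(),'y',L[:,1].min(),L[:,1].max(),'z',np.percentile(P[k,2],[5,50,95]))
E
```

```text
34.325 [0.37290885 0.03612281 0.27996086] 3.0311035261941144
  other (array([519.2, 253.1]), array([49., 96.]), 33.1, 1219)
BAR (array([ 541.3, -111.3]), array([166.1,   3.5]), 80.0, 260)
BAR (array([456.5,  77. ]), array([178.6,  27.4]), 2.8, 3077)
  other (array([381.4, 336.8]), array([115.6, 103.4]), 17.5, 1948)
slot- bar x -88.63274596238836 90.58497563052052 y -67.80046054287172 -37.02697911781596 z [0.04697496 0.0533118  0.05825916]
```

View pics/top10.png

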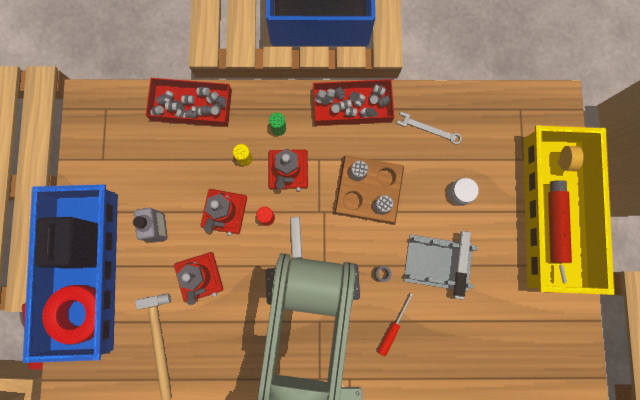

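Bar B is home in the outer slot (465,262), with its top at 53 mm. Both extensions stand in the rack at (360,170) and (384,204), and the jacks stand bare. Now bar A.

Emit:
carry_out([
  [[7,4,2,-3,0,0,0],[7,8,4,-7,0,0,0],[7,8.4,4.1,-12,0,0,0],[7,8.4,4.1,-17,0,0,0],[7,8.4,4.1,-22,0,0,0],[7,8.4,4.1,-25,0,0,0],[7,8.4,4.1,-25,0,0,0],[7,8.4,4.1,-25,0,0,0]],
])

```text
time_s: 35.42
position: [0.4581, 0.0776, 0.0311]
eef_rot: [1.0, 0.027, 0.001, 0.0]
ft_force: [0.4, 0.7, -1.0]
gripper_width: 0.07
```

```bash
python3 - <<'E'
from ms import *
st=sensors.state();p=st['position']; print(st['time_s'],p,2*np.rad2deg(np.arctan2(st['eef_rot'][1],st['eef_rot'][0])))
w=snap('wrist'); P=near(w,p[:2]+[.05,0],.09,.0145,.0215); print(rect(P)); print('slice', P[abs(P[:,0]-.49)<.005][:,1].min(),P[abs(P[:,0]-.49)<.005][:,1].max(),'xmax',P[:,0].max())
E
```

```text
35.425 [0.45810586 0.07757175 0.03114786] 3.057070145121235
(array([491.1, 109.7]), array([150.4,  86.8]), 4.0, 9785)
slice 0.06641658322300209 0.09249394978057078 xmax 0.5638306646807806
```

Emit:
carry_out([
  [[7,-0.1,0,-1.5,0,0,0],[7,-0.1,0,-2.6,0,0,0],[7,-0.1,0,-2.6,0,0,0],[7,-0.1,0,-2.6,0,0,0],[2,-0.1,0,-2.6,0,0,0],[2,-0.1,0,-2.6,0,0,0],[2,-0.1,0,-2.6,0,0,0],[2,-0.1,0,-2.6,0,0,0],[2,-0.1,0,-2.6,0,0,0],[2,-0.1,0,-2.6,0,0,0]],
])

```text
time_s: 36.72
position: [0.4558, 0.0781, 0.0041]
eef_rot: [1.0, 0.027, 0.0, 0.0]
ft_force: [-0.2, -1.5, 1.6]
gripper_width: 0.0254
```

Emit:
carry_out([
  [[2,0,0,2,0,0,0],[2,0,0,6,0,0,0],[2,0,0,10,0,0,0],[2,0,0,12,0,0,0],[2,0,0,12,0,0,0]],
])

```text
time_s: 37.35
position: [0.4567, 0.0783, 0.1251]
eef_rot: [1.0, 0.027, 0.002, -0.0]
ft_force: [-0.6, -0.2, -3.4]
gripper_width: 0.0252
```

```bash
python3 - <<'E'
from ms import *
st=sensors.state();p=st['position']; print(st['time_s'],p,st['ft_force'],2*np.rad2deg(np.arctan2(st['eef_rot'][1],st['eef_rot'][0])))
w=snap('wrist'); C=cloud(w); z0=p[2]
m=(w['depth']>0)&(C[...,2]>z0+.005)&(C[...,2]<z0+.02); m[285:]=0; m[:,:285]=0; m[:,365:]=0
P=C[m]; print('bar',rect(P),np.percentile(P[:,2],[5,50,95])-z0,'xmax',P[:,0].max())
F=P[P[:,0]>.51]; print(rect(F),F[:,:2].mean(0),np.median(F[:,2])-z0)
E
```

```text
37.35 [0.45671191 0.07829436 0.12512749] [-0.55089452 -0.2151563  -3.41997044] 3.1253538116203643
bar (array([492.8,  80.1]), array([112.2,  42. ]), 3.0, 11657) [0.01144656 0.0138517  0.0150881 ] xmax 0.5490663338091986
(array([529.2,  82.4]), array([39.3, 26.1]), 3.2, 4493) [0.52932482 0.0823394 ] 0.013905298837764368
```

Emit:
carry_out([
  [[2,-0.5,-5,0,0,0,-2],[2,-1,-10,0,0,0,-4],[2,-1.5,-16,0,0,0,-7],[2,-2,-22,0,0,0,-10],[2,-2.5,-28,0,0,0,-12],[2,-2.7,-33.8,0,0,0,-12],[2,-2.7,-33.8,-2,0,0,-12],[2,-2.7,-33.8,-2.5,0,0,-12],[2,-2.7,-33.8,-2.5,0,0,-12],[2,-2.7,-33.8,-2.5,0,0,-12]],
])

```text
time_s: 38.65
position: [0.429, -0.259, 0.0991]
eef_rot: [0.997, -0.077, 0.0, -0.0]
ft_force: [0.1, -0.7, -3.0]
gripper_width: 0.0254
```

```bash
python3 - <<'E'
from ms import *
st=sensors.state();p=st['position']; print(st['time_s'],p,st['ft_force'],2*np.rad2deg(np.arctan2(st['eef_rot'][1],st['eef_rot'][0])))
c=np.array([.4215,-.3113]);a=np.deg2rad(-8.9);R=np.array([[np.cos(a),np.sin(a)],[-np.sin(a),np.cos(a)]])
print('TCP in cradle',R@(p[:2]-c)*1000)
w=snap('wrist'); C=cloud(w); z0=p[2]
m=(w['depth']>0)&(C[...,2]>z0+.005)&(C[...,2]<z0+.02); m[285:]=0; m[:,:285]=0; m[:,365:]=0
L=(C[m][:,:2]-c)@R.T*1000; L=L[L[:,0]>45]; print('bar far part y',L[:,1].min(),L[:,1].max(),'xmax',L[:,0].max())
E
```

```text
38.65 [ 0.42898942 -0.2590334   0.09911188] [ 0.1127062  -0.68934131 -2.99518378] -8.79239369610712
TCP in cradle [-0.68693637 52.79599766]
bar far part y 40.07023100178745 66.19652677500193 xmax 91.4510541488036
```

Emit:
carry_out([
  [[2,0,-0.1,-1.5,0,0,0],[2,0,-0.1,-3,0,0,0],[2,0,-0.1,-4.2,0,0,0],[2,0,-0.1,-5.2,0,0,0],[2,0,-0.1,-5.8,0,0,0],[2,0,-0.1,-6,0,0,0],[2,0,-0.1,-6.05,0,0,0],[2,0,-0.1,-6.05,0,0,0]],
])

```text
time_s: 39.7
position: [0.4287, -0.2608, 0.0391]
eef_rot: [0.997, -0.077, 0.0, 0.0]
ft_force: [-2.4, 1.5, 3.1]
gripper_width: 0.0256
```

Emit:
carry_out([
  [[4,0,0,0,0,0,0],[4,0,0,0,0,0,0],[4,0,0,0,0,0,0],[4,0,0,2,0,0,0],[4,0,0,6,0,0,0],[4,0,0,12,0,0,0],[7,0,0,18,0,0,0],[7,-2,0,22,0,0,0],[7,-6,3,24,0,0,0],[7,-6,3,24,0,0,0],[7,-6,3,24,0,0,0]],
])

```text
time_s: 41.08
position: [0.369, -0.231, 0.2783]
eef_rot: [0.997, -0.077, 0.0, 0.0]
ft_force: [-0.2, -0.7, -0.3]
gripper_width: 0.0701
```

```bash
python3 - <<'E'
from ms import *
st=sensors.state();p=st['position']; print(st['time_s'],p,st['ft_force'])
w=snap('wrist','wrist12'); t=snap('top','top12'); s=snap('side','side12')
c=np.array([.4215,-.3113]);a=np.deg2rad(-8.9);R=np.array([[np.cos(a),np.sin(a)],[-np.sin(a),np.cos(a)]])
for s_,n in((t,'top'),(w,'wrist')):
  C=cloud(s_); P=C[(s_['depth']>0)]; L=(P[:,:2]-c)@R.T*1000
  for y0 in(-52,52):
    k=(abs(L[:,1]-y0)<17)&(abs(L[:,0])<110)&(P[:,2]>.042)&(P[:,2]<.07)
    if k.sum()<30: print(n,y0,'few');continue
    l=L[k]; q=cv2.minAreaRect(l[abs(l[:,0])<42].astype(np.float32)) if (abs(l[:,0])<42).any() else 0
    print(n,y0,'x',l[:,0].min().round(1),l[:,0].max().round(1),'mid',q,'z',np.percentile(P[k,2],[5,50,95]).round(4))
for c in ((.668,-.090),(.575,-.155)):
    P=near(t,c,.04,.06,.12); print('placed',rect(P),np.median(P[:,2]))
for c in ((.683,.1),(.563,.278),(.384,.342)): foot(t,c)
for n,c,lo,hi in(('tin',(.612,-.377),.05,.07),('coup',(.391,-.153),.035,.06),('bottle',(.518,.458),.1,.2)): print(n,rect(near(t,c,.08,lo,hi)))
E
```

```text
41.075 [ 0.36897198 -0.23099053  0.27830023] [-0.22824878 -0.67126685 -0.26915354]
top -52 x 13.9 90.5 mid ((32.81364822387695, -43.86425018310547), (17.04999542236328, 34.918094635009766), 51.29484939575195) z [0.0467 0.0532 0.0584]
top 52 x -12.7 88.5 mid ((14.71651840209961, 48.60751724243164), (25.803863525390625, 54.698516845703125), 88.99864196777344) z [0.0474 0.0535 0.0583]
wrist -52 x -87.8 92.0 mid ((-0.16662979125976562, -52.48554611206055), (27.302200317382812, 83.70336151123047), 89.88196563720703) z [0.0472 0.0529 0.0545]
wrist 52 x -89.9 88.4 mid ((-0.3142585754394531, 48.711509704589844), (83.42203521728516, 27.14828109741211), 0.23811669647693634) z [0.0505 0.0529 0.0545]
placed (array([664.2, -89.6]), array([42.8, 42.8]), 87.7, 249) 0.09255389898526625
placed (array([ 571.9, -154.2]), array([43.5, 41.7]), 72.5, 247) 0.09285478071469214
foot z [0.0145 0.0196 0.0253] (array([677.2,  95.2]), array([115.2, 123.1]), 0.4, 784)
foot z [0.014  0.0196 0.0254] (array([559. , 279.6]), array([112.3, 117.3]), 79.9, 774)
foot z [0.0146 0.0199 0.0252] (array([371.1, 337.8]), array([136.3, 110. ]), 17.4, 822)
tin (array([ 613.1, -378.9]), array([68.3, 66.1]), 45.5, 506)
coup (array([ 391.2, -152.6]), array([39.4, 39.3]), 90.0, 127)
bottle (array([517.9, 458. ]), array([79.1, 48.9]), 8.0, 652)
```

View pics/wrist12.png

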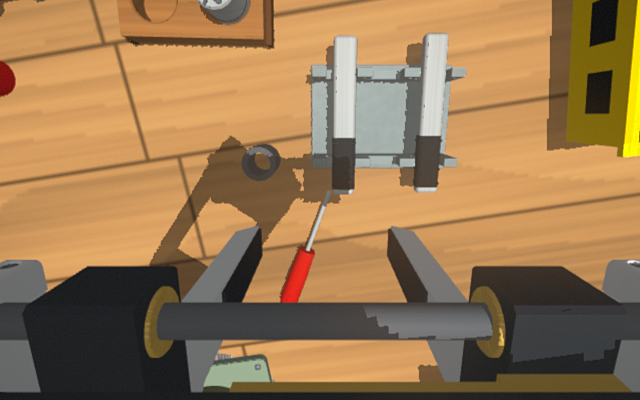

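View pics/side12.png

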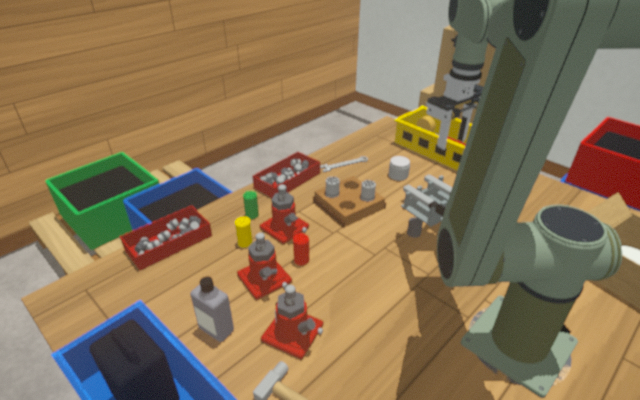

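Both bars lie level in their slots (wrist view (344,115) and (427,110)). The side view shows both extensions in the rack at (332,185) and (368,188), and three bare, upright jacks. Last, I check for a hidden third bar.

```bash
python3 - <<'E'
from ms import *
bars(load('top'),0)
E
```

```text
(no output)
```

View pics/top12.png

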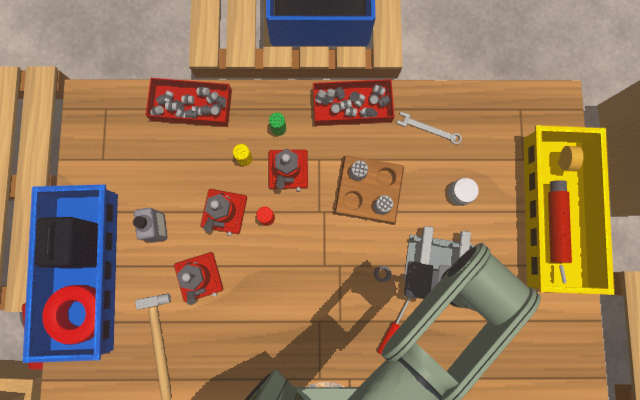

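No bar is left on the bench, the bystanders are in place and the gripper is clear. I hand the job in.

```bash
python3 -c "
from rig import ticket; print(ticket.sign_off())"
```

```text
the job is handed in; nothing more can be done
None
```

I stripped both jacks that had extensions, put both bars in the cradle, and handed the job in at about 41 s; sign-off gives no verdict.

**What I did:** I broke the two extensions loose with ±20° swings and small lifts, drew them off, and stood them in diagonal rack pockets. The third jack was bare. Only two bars were on the bench, and I laid them in the two outer slot pairs of the cradle.

| Item | Last check |
|---|---|
| Extensions | tops 92.6 and 92.9 mm high (92 is home); 3–4 mm off the pocket centres by the top camera (limit 8) |
| Bars | level, tops 52.9 mm (53 is home); about 1 mm off centre along, 0.5 and 3.3 mm across, under 0.3° off |
| Jacks | feet flat at every check during twisting; moved about 2 mm |
| Bystanders | oil bottle, grease tin and coupling within 2 mm of their first measurement |

**Disagreements:** The wrist and top cameras differed by 1–3 mm, more than I'd expect from play in the pocket, but inside the limits. The foot readings from the last top image were a few millimetres out because they included parts of the jacks beside the foot, so I relied on the closer wrist readings. No check failed.

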